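# Rock the jammed seal stamp out of its stand and hold it clear

### The arm

A 6-joint arm with a two-finger parallel gripper is mounted at the origin on a cart in front of the work surface, level with it; the furniture and walls round the work are solid. World frame = base frame: x ahead of the robot, y to its left, z up, the work surface at z = 0. Lengths are in m, angles in rad, forces in N, time in s.
With the tool pointing down it reaches from about 0.3 to 1 m from the base axis. Payload 5.1 kg.
Tool frame: the origin (TCP) lies on the centre line of the jaws, within the pads' length; the fingertips stand 19 mm ahead of it and the grasp point (between the pads) is the TCP (env.tcp_to_tips is the distance from the TCP to the fingertips, in m); z points along the fingers, y is the direction in which the jaws open and shut (so a half turn about z gives the same grasp; the last joint's range is limited). The gripper opens to 95 mm and grips with 3 to 60 N. Pads are 20 mm wide; open, the fingers measure 119 mm over their backs; the gripper's body (75 mm by 180 mm) begins 59 mm behind the grasp point.
Start: joints at [1.029, 0.124, 1.65, -0, 1.367, -0.083], TCP at [0.288, 0.583, 0.234] pointing down, gripper open.
Joint ranges: [-2.61, 2.61], [-1.02, 2.33], [0.03, 2.71], [-1.35, 4.49], [0.32, 2.68], [-2.91, 2.91]. Speed limits (rad/s): [2.57, 2.57, 3.14, 3.14, 3.14, 3.14].

### API

Orientations are given as a rotation vector (axis times angle).
In Python, from bench import env gives the robot as it stands.
- The arm moves only by the tool drive_tool, never from a script. Its argument "series" is text: rows parted by semicolons, each of 7 numbers parted by spaces: the finger opening in mm, from 0 to 95.1, then the shift along the tool's x, y, z in mm, then the turn, a rotation vector about the tool's x, y, z in degrees. A call has 1 to 12 rows; each row is the pose to reach, as a shift and turn from the pose commanded when the call began, along the tool's axes at that moment; what a row does not reach only later rows make up. A row lasts 1/12 s, in which the tool goes at most 41.7 mm and 7.16 degrees, less where a joint would pass 70% of its speed; a pose out of reach is approached as far as the arm can. A call with a gripper value outside its range is refused whole. The fingers move at their own pace and stop on an object; the grip force is fixed at half the most. Time passes only in rows, so rows that repeat a pose let the fingers close. It gives the time, the measured TCP pose, the force and the opening at its end, in the units of the state.
- env.read_state(): the state, without advancing time (a new reading comes with each control period).
- env.grab_frame(name): name is "scene" or "top" or "wrist"; returns a dict with "frame" (384x512x3 uint8, red, green, blue), "fx", "fy", "cx", "cy" (pixels), "dist" ([k1, k2, p1, p2, k3] as OpenCV has them; the pictures are not rectified), "R" (3x3) and "t" (3): a world point X has camera coordinates R X + t; the wrist camera has in their place "mount" (4x4, takes a point from camera to tool coordinates, whose origin is the TCP and whose axes are the flange's). Camera axes: x right, y down, z forward; pixel columns grow to the right and rows downward; lengths in m; the calibration is good to about 2 mm. A picture is of the moment at which its call begins: read the wrist's pose just before it. There is no depth.
- env.job_done(): hands the job in, once; it reports no verdict.
The state is a dict: "t": time; "joints": joint angles; "qvel": joint speeds; "tau": joint torques, N m; "tcp_pos": TCP position; "eef_rot": TCP orientation; "wrist_force": force on the tool from outside, world axes, zero at the start; "moment": the same for the moment, N m; "gripper_width": finger opening in m.
Only numpy, scipy, OpenCV 4.12 (cv2) and the standard library are available. Lean on these libraries where they do the work, as an engineer would, in place of code of your own. Each camera call takes 0.05 s, during which the arm holds its last target.

### The job

The wax-seal stamp is jammed between the cork-faced jaws of its little blue stand, and a straight pull only lifts the stand along with it. Take the stamp by its wooden handle and rock it along the jaws, a good ten degrees each way and at least twice to each side, easing it upward until it comes free, while the stand stays flat on the desk about where it is and the other things are left alone. Finish while still holding the stamp, upright and still, just clear above the jaws (a finger's breadth or two); do not put it down.

Things in the scene. Friction and masses are not known exactly. Their poses are not given: they have to be found in the camera images.
- stand: Blue cast stand, 1.2 kg, loose on the desk. Base plate 150 (x) x 110 (y) x 14 mm; origin at the centre of its underside, z up. On it two cork-faced aluminium jaws, 36 mm long in x, from 14 to 40 mm above the desk, pinch the stamp along y. Low end lips (up to 22 mm high) at x = +-21.5 mm keep the stamp from sliding out lengthways. The stamp rocks along the stand's x axis.
- jaw (a joint): Travel in m of the sprung jaw, on the stand's +y side (the -y jaw is fixed): 0 against the stamp's face, more as it is pushed outward (+y), -0.004 when nothing is between the jaws. Its spring presses with about 18 N. Behind it a spring block, also 40 mm high, reaches y = +52 mm.
- stamp: Seal stamp, 0.16 kg: brass block 34 (x) x 20 (y) x 34 mm high, a neck, then a square dark-wood handle 24 (x) x 22 (y) mm from 40 to 96 mm above the underside. Origin at the centre of the underside, z up along the handle. It starts upright on the base plate (underside 14 mm above the desk), axes along the stand's, its lower 26 mm between the jaws.
- stamp_foot (a point): Centre of the stamp's underside. Cork friction holds the stamp against a straight pull with some 18 to 26 N, more than the stand weighs; while it is being rocked it slides upward easily, about 2 mm for each swing from side to side.
- stamp_handle (a point): Point on the stamp's axis in the wooden handle, 76 mm above its underside: a good place to grip.
- jaw_tops (a point): Point on the stand midway between the jaws at the height of their tops, 40 mm above the stand's underside. The stamp is free when its foot is above this.
- round_box: Bystander: cream round box, 71 mm across, 30 mm high; origin at the centre of its underside.
- paste_tin: Bystander: white round tin, 66 mm across, 22 mm high; origin at the centre of its underside.
- bean_weight: Bystander: dark kidney-shaped weight, 53 x 105 x 25 mm; origin at the centre of its underside.
- note_block: Bystander: yellow note block, 51 x 38 x 8 mm; origin at the centre of its underside.
- black_tube: Bystander: black tube, 52 x 14 x 14 mm, lying; origin at the centre of its underside.

How it is judged:
On the way, in this order (a step that is already met when the one before it is completed fails the run):
1. the stamp, still between the jaws, is rocked over to the stand's +x side (0.12 rad, 7 degrees, or more) (x of stamp_handle in the frame of stand above 0.005 m and z of stamp_foot in the frame of jaw_tops below 0 m and angle between stamp's own z axis and vertical above 0.12 rad), for 0.02 s.
2. then, still between the jaws, over to the -x side as far (x of stamp_handle in the frame of stand below -0.005 m and z of stamp_foot in the frame of jaw_tops below 0 m and angle between stamp's own z axis and vertical above 0.12 rad), for 0.02 s.
3. then, still between the jaws, to the +x side again; rocking twice to each side meets all this whichever side comes first (all of step 1), for 0.02 s.
At the end, for the whole second after the job is handed in: The gripper holds the stamp still (under 20 mm/s) and within 0.2 rad of upright, its foot 4 to 60 mm above the jaw tops and within 40 mm sideways of the point between the jaws, touching no part of the stand; the stand rests flat on the desk (z of stamp_foot in the frame of jaw_tops between 0.004 and 0.06 m and horizontal distance between stamp_foot and jaw_tops below 0.04 m and angle between stamp's own z axis and vertical below 0.2 rad and linear speed of stamp below 0.02 m/s and contact force between the fingers and stamp above 1 N and contact force between stamp and stand below 0.1 N and height (world z) of stand below 0.004 m and angle between stand's own z axis and vertical below 0.06 rad); the arm keeps its last pose, push and grip.
It fails at once if the stand is lifted or tipped (more than 4 mm or 0.06 rad) (not (height (world z) of stand below 0.004 m and angle between stand's own z axis and vertical below 0.06 rad)).
It fails at once if the stand is dragged more than 40 mm (distance of stand from where it was at the start of the episode above 0.04 m).
It fails at once if a bystander is moved more than 15 mm (distance of any of round_box, paste_tin, bean_weight, note_block, black_tube from where it was at the start of the episode above 0.015 m).
It also fails if it takes over 64 s, if anything falls off the work surface, if the arm or the gripper's body presses on something with over 40 N, if the wrist force passes 120 N, or if a joint passes its speed limit or range.

## Working session

There is one attempt and no reset: what is moved stays moved. The work goes in short steps, Python scripts to look and compute and a tool call to move; the robot and the scene stay as the last step left them, time stands still between calls to the robot, and variables do not carry over. Pictures are saved under pics/ and viewed, and the job is handed in when it is done.

Besides the shell and the picture viewer there is one more tool, called as name(argument=value, ...) on one line, values as JSON. drive_tool: Moves the arm, as the interface text tells. Its arguments: {"type":"object","properties":{"series":{"type":"string"}},"required":["series"]}

```bash
mkdir -p pics; python3 - <<'E'
from bench import env
import cv2,pickle
s=env.read_state(); print({k:s[k] for k in('t','tcp_pos','eef_rot','wrist_force','gripper_width')})
for n in('scene','top'):
    f=env.grab_frame(n); pickle.dump(f,open(f'pics/{n}.pkl','wb')); cv2.imwrite(f'pics/{n}0.png',f['frame'][...,::-1])
    print(n,f['fx'],f['cx'],f['cy'],f['dist'],f['R'],f['t'])
E
```

```text
{'t': 0.0, 'tcp_pos': array([0.28759256, 0.58225381, 0.23240176]), 'eef_rot': array([-0.71424353, -3.05868791,  0.00308757]), 'wrist_force': array([-1.0654085 ,  0.98928451, -0.645419  ]), 'gripper_width': 0.0947148204719369}
scene 419.6352799317588 255.21628438010984 189.20734800644553 [0.0356786 0.        0.        0.        0.       ] [[ 0.84037286 -0.54189797  0.01095669]
 [-0.34086044 -0.5441059  -0.76665698]
 [ 0.42141146  0.64054302 -0.64196341]] [-0.49203176  0.20777083  0.99585388]
top 444.0219221491773 261.3031936217154 191.91328682601437 [-0.08397057  0.          0.          0.          0.        ] [[ 1.82851288e-02 -9.99832812e-01  5.39544009e-05]
 [-9.95321797e-01 -1.82077508e-02 -9.48841357e-02]
 [ 9.48692546e-02  1.68126665e-03 -9.95488321e-01]] [-0.07698824  0.57023091  1.4142378 ]
```

View pics/scene0.png

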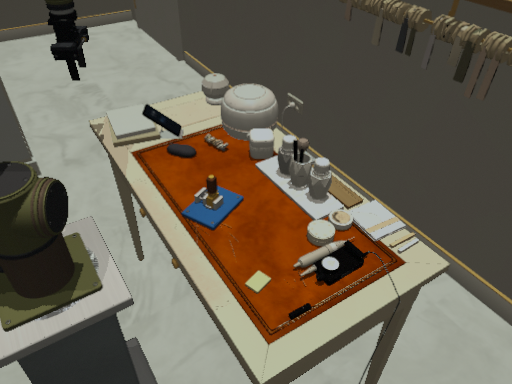

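View pics/top0.png

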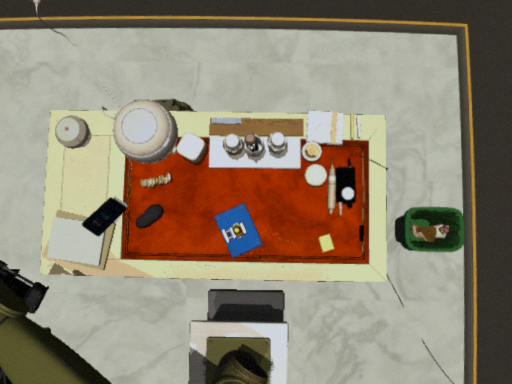

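```bash
cat > h.py <<'E'
import numpy as np,cv2
from scipy.spatial.transform import Rotation as Rn
def K(f): return np.array([[f['fx'],0,f['cx']],[0,f['fy'],f['cy']],[0,0,1.]])
def ray(f,px):
    u=cv2.undistortPoints(np.array(px,float).reshape(-1,1,2),K(f),np.array(f['dist'],float)).reshape(-1,2)
    d=np.c_[u,np.ones(len(u))]@f['R']; return -f['R'].T@f['t'],d
def onz(f,px,z):
    c,d=ray(f,px); return c+d*((z-c[2])/d[:,2])[:,None]
def proj(f,X):
    return cv2.projectPoints(np.array(X,float).reshape(-1,1,3),cv2.Rodrigues(f['R'])[0],np.array(f['t'],float),K(f),np.array(f['dist'],float))[0].reshape(-1,2)
E
python3 - <<'E'
import pickle,cv2,numpy as np
from h import *
for n,(x0,x1,y0,y1) in {'top':(205,270,195,265),'scene':(170,255,160,235)}.items():
    f=pickle.load(open(f'pics/{n}.pkl','rb')); im=f['frame']
    cv2.imwrite(f'pics/{n}z.png',cv2.resize(im[y0:y1,x0:x1,::-1],None,fx=8,fy=8,interpolation=cv2.INTER_CUBIC)[:600,:800])
    a=im.astype(int); m=((a[...,2]>a[...,0]+40)&(a[...,2]>a[...,1]+25)).astype(np.uint8)
    m[:y0]=0;m[y1:]=0;m[:,:x0]=0;m[:,x1:]=0
    c=max(cv2.findContours(m,0,1)[0],key=cv2.contourArea)
    P=onz(f,c.reshape(-1,2),0.014 if n=='top' else .012)
    r=cv2.minAreaRect((P[:,:2]*1000).astype(np.float32)); print(n,r,cv2.boxPoints(r).round(0).tolist())
E
```

```text
top ((447.2872619628906, 6.950874328613281), (147.08050537109375, 107.05087280273438), 25.766956329345703) [[358.0, 23.0], [404.0, -73.0], [537.0, -9.0], [490.0, 87.0]]
scene ((446.51800537109375, 5.447959899902344), (149.3673858642578, 107.07878112792969), 25.032564163208008) [[356.0, 22.0], [402.0, -75.0], [537.0, -11.0], [492.0, 86.0]]
```

View pics/topz.png

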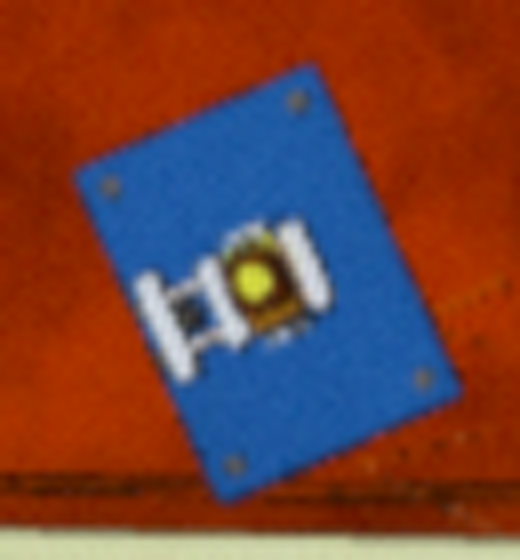

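View pics/scenez.png

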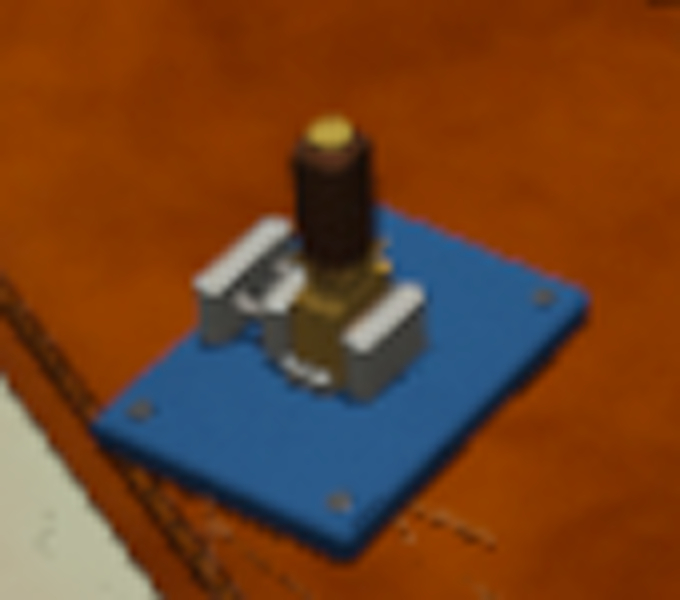

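```bash
python3 - <<'E'
import pickle,cv2,numpy as np
from h import *
from bench import env
L=[]
for n,(x0,x1,y0,y1) in {'top':(225,250,220,245),'scene':(200,225,170,185)}.items():
    f=pickle.load(open(f'pics/{n}.pkl','rb')); a=f['frame'].astype(int)
    m=((a[...,0]>a[...,2]+50)&(a[...,1]>a[...,2]+50)&(a[...,0]>(150 if n=='top' else 110))&(a[...,1]>.75*a[...,0])).astype(np.uint8)
    m[:y0]=0;m[y1:]=0;m[:,:x0]=0;m[:,x1:]=0
    k,l,st,ce=cv2.connectedComponentsWithStats(m); i=1+np.argmax(st[1:,4]); print(n,st[i],ce[i])
    c,d=ray(f,ce[i]); d=d[0]/np.linalg.norm(d[0]); L.append((c,d)); print(onz(f,ce[i],.112))
A=np.zeros((3,3));b=np.zeros(3)
for c,d in L: Q=np.eye(3)-np.outer(d,d);A+=Q;b+=Q@c
print('tri',np.linalg.solve(A,b))
s=env.read_state(); R0=Rn.from_rotvec(s['eef_rot']); print(R0.as_matrix().round(3))
th=np.deg2rad(25.4)
for sg in(1,-1):
    y=sg*np.array([np.cos(th),np.sin(th),0]);z=np.array([0,0,-1.]);x=np.cross(y,z)
    D=R0.inv()*Rn.from_matrix(np.c_[x,y,z]); print(sg,np.rad2deg(D.as_rotvec()), s['joints'])
    print(R0.inv().apply(np.array([.447,.0065,.15])-s['tcp_pos'])*1000)
E
```

```text
top [235 228   4   4  14] [236.28571429 229.5       ]
[[0.44759661 0.00706281 0.112     ]]
scene [209 175   5   4  14] [211.         176.28571429]
[[0.44820347 0.00645057 0.112     ]]
tri [0.44796388 0.00689339 0.11178008]
[[-0.897  0.443 -0.001]
 [ 0.443  0.897 -0.002]
 [ 0.    -0.002 -1.   ]]
1 [-1.10523678e-01  2.91532002e-02  3.83122791e+01] [ 1.02939839e+00  1.24472973e-01  1.65154454e+00 -1.22994069e-05
  1.36753312e+00 -8.25883801e-02]
[-397.92542667 -445.48458353   83.2947241 ]
-1 [-3.74527426e-02 -1.41988352e-01 -1.41687651e+02] [ 1.02939839e+00  1.24472973e-01  1.65154454e+00 -1.22994069e-05
  1.36753312e+00 -8.25883801e-02]
[-397.92542667 -445.48458353   83.2947241 ]
```

drive_tool(series="95 -34 -38 0 0 0 4;95 -68 -76 0 0 0 8;95 -102 -114 2 0 0 12;95 -136 -152 5 0 0 15;95 -170 -190 10 0 0 18;95 -204 -228 15 0 0 21;95 -238 -266 20 0 0 24;95 -270 -302 25 0 0 27;95 -302 -338 30 0 0 30;95 -335 -374 40 0 0 33;95 -368 -411 50 0 0 36;95 -398 -445 60 -0.1 0 38.3")

```text
t: 1.1
tcp_pos: [0.4211, 0.1016, 0.1915]
eef_rot: [1.681, 2.653, 0.003]
wrist_force: [0.7, 0.3, -0.6]
gripper_width: 0.0948
```

drive_tool(series="95 0 0 0 0 0 0;95 0 0 0 0 0 0;95 0 0 0 0 0 0")

```text
t: 1.35
tcp_pos: [0.4209, 0.1035, 0.1915]
eef_rot: [-1.679, -2.655, -0.003]
wrist_force: [-0.5, 0.3, 0.3]
gripper_width: 0.0951
```

```bash
cat > d.py <<'E'
from h import *
from bench import env
import sys
th=np.deg2rad(25.4); X=np.array([np.cos(th),np.sin(th),0]);Y=np.array([-np.sin(th),np.cos(th),0])
z=np.array([0,0,-1.]); T=Rn.from_matrix(np.c_[Y,X,z])
s=env.read_state(); R0=Rn.from_rotvec(s['eef_rot'])
print(s['t'],s['tcp_pos'],s['wrist_force'],s['gripper_width'])
g=np.array([.4475,.0068,float(sys.argv[1])])
print('shift',R0.inv().apply(g-s['tcp_pos'])*1000,'turn',np.rad2deg((R0.inv()*T).as_rotvec()))
d=s['tcp_pos']-g; print('stand x,y off mm',d@X*1000,d@Y*1000)
E
python3 d.py .15
```

```text
1.35 [0.42089993 0.10352466 0.1914701 ] [-0.52272359  0.32934286  0.26951287] 0.09514507132821974
shift [-98.84147098 -17.47215431  41.32893434] turn [ 0.07151233 -0.06921519 -0.02281225]
stand x,y off mm 17.45982478603189 98.78450492119786
```

drive_tool(series="95 -34 -6 14 0 0 0;95 -66 -12 28 0 0 0;95 -98.8 -17.5 41 0 0 0;95 -98.8 -17.5 41 0 0 0;95 -98.8 -17.5 41 0 0 0;95 -98.8 -17.5 41 0 0 0")

```text
t: 1.85
tcp_pos: [0.4479, 0.0083, 0.1509]
eef_rot: [1.675, 2.657, 0.004]
wrist_force: [-0.4, 0.1, 0.1]
gripper_width: 0.0948
```

```bash
python3 d.py .09; python3 - <<'E'
from bench import env
import cv2,pickle,numpy as np
from h import *
f=env.grab_frame('wrist'); cv2.imwrite('pics/w1.png',f['frame'][...,::-1]); print(f['mount'])
pickle.dump(f,open('pics/w1.pkl','wb'))
E
```

```text
1.85 [0.44787353 0.00832272 0.15093401] [-0.44406122  0.09402777  0.1040328 ] 0.09477148333731472
shift [-1.2780385  -1.1175411  60.93052779] turn [ 0.11659517 -0.06135162  0.13662302]
stand x,y off mm 0.9905729509784277 1.2153063447996786
[[-2.00268813e-04 -9.57194755e-01 -2.89444572e-01  8.16675126e-02]
 [ 9.99999329e-01 -5.22050899e-04  1.03451829e-03 -4.27511767e-04]
 [-1.14134028e-03 -2.89444171e-01  9.57194217e-01 -1.51025543e-01]
 [ 0.00000000e+00  0.00000000e+00  0.00000000e+00  1.00000000e+00]]
```

View pics/w1.png

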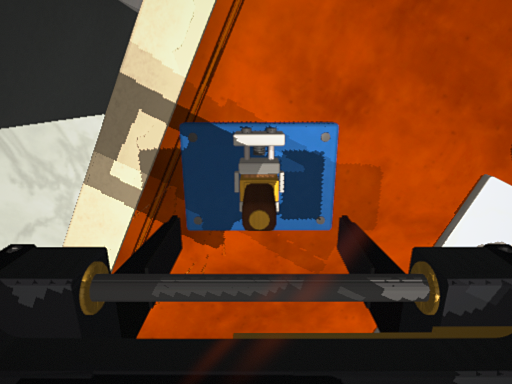

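drive_tool(series="95 -1.2 -0.5 20 0.1 0 0.1;95 -1.2 -0.5 40 0.1 0 0.1;95 -1.2 -0.5 61 0.1 0 0.1;95 -1.2 -0.5 61 0.1 0 0.1;95 -1.2 -0.5 61 0.1 0 0.1;60 -1.2 -0.5 61 0.1 0 0.1;40 -1.2 -0.5 61 0.1 0 0.1;32 -1.2 -0.5 61 0.1 0 0.1;30 -1.2 -0.5 61 0.1 0 0.1;30 -1.2 -0.5 61 0.1 0 0.1")

```text
t: 2.73
tcp_pos: [0.4484, 0.0055, 0.0904]
eef_rot: [1.68, 2.653, 0.001]
wrist_force: [-0.5, -0.3, 1.2]
gripper_width: 0.0671
```

```bash
python3 d.py .09; python3 - <<'E'
from bench import env
import cv2
for n in('wrist','scene'):
    f=env.grab_frame(n)['frame'][...,::-1]
    if n=='scene': f=cv2.resize(f[120:240,150:290],None,fx=5,fy=5)
    cv2.imwrite(f'pics/{n}2.png',f)
E
```

```text
2.7333 [0.44840367 0.00547563 0.09042637] [-0.51729695 -0.33026487  1.15712063] 0.06711424380362548
shift [ 1.58368156 -0.25117419  0.42571367] turn [ 0.06416035  0.01349527 -0.08846075]
stand x,y off mm 0.24825179213381904 -1.583966755844185
```

View pics/wrist2.png

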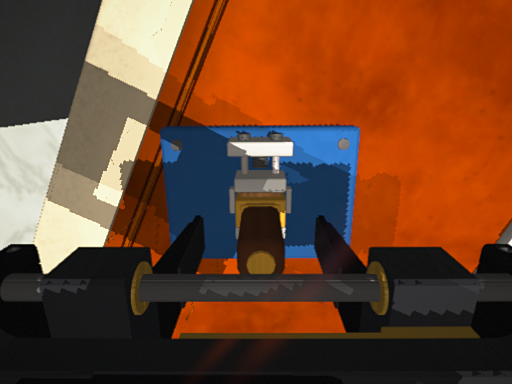

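View pics/scene2.png

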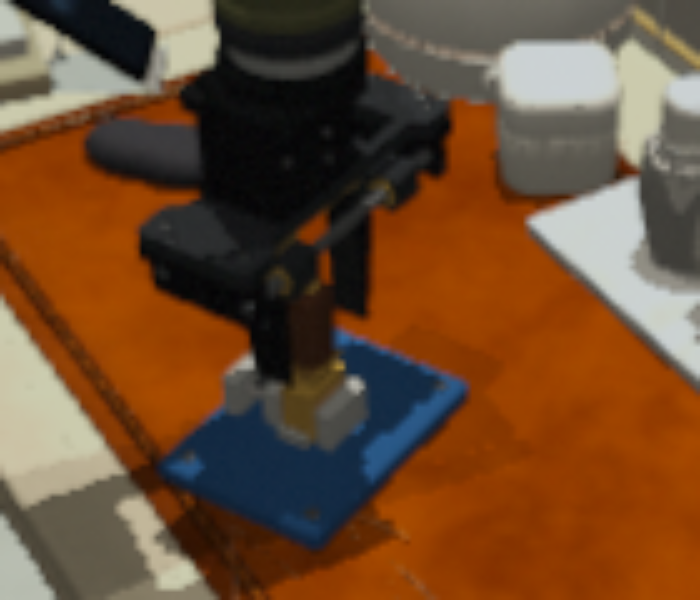

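drive_tool(series="50 0.8 0 0 0 0 0;40 0.8 0 0 0 0 0;30 0.8 0 0 0 0 0;26 0.8 0 0 0 0 0;22 0.8 0 0 0 0 0;15 0.8 0 0 0 0 0;10 0.8 0 0 0 0 0;10 0.8 0 0 0 0 0;10 0.8 0 0 0 0 0;10 0.8 0 0 0 0 0;10 0.8 0 0 0 0 0;10 0.8 0 0 0 0 0")

```text
t: 3.83
tcp_pos: [0.4481, 0.0065, 0.0897]
eef_rot: [1.681, 2.654, 0.002]
wrist_force: [4.2, 2.0, -3.0]
gripper_width: 0.024
```

drive_tool(series="10 0 0 0 0 0 0;10 0 0 0 0 0 0;10 0 0 0 0 0 0;10 0 0 0 0 0 0")

```text
t: 4.17
tcp_pos: [0.448, 0.0065, 0.0897]
eef_rot: [1.681, 2.654, 0.002]
wrist_force: [3.8, 2.4, -4.5]
gripper_width: 0.0239
```

```bash
python3 d.py .09; python3 d.py .09|head -1
```

```text
4.1667 [0.44804319 0.00648708 0.08969975] [ 3.83058554  2.40258268 -4.48104312] 0.023901981629390008
shift [ 0.51520192 -0.35688202 -0.30055995] turn [ 0.0850818  -0.02486492 -0.09624709]
stand x,y off mm 0.3564622676769273 -0.5156706973283147
4.1667 [0.44804319 0.00648708 0.08969975] [ 3.83058554  2.40258268 -4.48104312] 0.023901981629390008
```

drive_tool(series="10 0 1.3 -0.3 1 0 0;10 0 2.7 -0.5 2 0 0;10 0 4 -0.7 3 0 0;10 0 5.3 -0.9 4 0 0")

```text
t: 4.5
tcp_pos: [0.4523, 0.0085, 0.0904]
eef_rot: [-1.659, -2.62, 0.094]
wrist_force: [2.5, 1.4, -2.9]
gripper_width: 0.0239
```

```bash
cat > rows.py <<'E'
import numpy as np
L=76.
def tcp(th,fx,fz):
    a=np.deg2rad(th); return np.array([fx+L*np.sin(a), fz+L*np.cos(a)-L])
def rows(start,wps):  # start=(X,Z,th); wps list of (th,fx,fz)
    X,Z,t0=start;a=np.deg2rad(t0);out=[]
    for th,fx,fz in wps:
        d=tcp(th,fx,fz)-[X,Z]
        out.append("10 0 %.1f %.1f %.0f 0 0"%(d@[np.cos(a),-np.sin(a)],d@[-np.sin(a),-np.cos(a)],th-t0))
    print(";".join(out))
def pos(start,y,z,r): # commanded state after row
    X,Z,t0=start;a=np.deg2rad(t0)
    p=np.array([X,Z])+y*np.array([np.cos(a),-np.sin(a)])+z*np.array([-np.sin(a),-np.cos(a)])
    return p[0],p[1],t0+r
E
python3 - <<'E'
from rows import *
s=lambda t:np.sin(np.deg2rad(t)); c=lambda t:1-np.cos(np.deg2rad(t))
w=[(t,17*c(t),16.5*s(t)) for t in(6,8,10,12)]
w+=[(t,-6*s(t)*(t<6),3.5+1.2*(12-t)/24) for t in (9,6,3,0,-3,-6,-9,-12)]
rows((5.3,.9,4),w)
E
```

```text
10 0 2.7 -0.6 2 0 0;10 0 5.4 -1.0 4 0 0;10 0 8.1 -1.4 6 0 0;10 0 10.8 -1.6 8 0 0;10 0 6.4 -2.3 5 0 0;10 0 2.5 -2.7 2 0 0;10 0 -1.8 -2.8 -1 0 0;10 0 -5.5 -2.8 -4 0 0;10 0 -9.2 -2.6 -7 0 0;10 0 -12.8 -2.2 -10 0 0;10 0 -16.4 -1.6 -13 0 0;10 0 -20.0 -0.7 -16 0 0
```

drive_tool(series="10 0 2.7 -0.6 2 0 0;10 0 5.4 -1.0 4 0 0;10 0 8.1 -1.4 6 0 0;10 0 10.8 -1.6 8 0 0;10 0 10.8 -1.6 8 0 0")

```text
t: 4.92
tcp_pos: [0.4619, 0.0131, 0.0912]
eef_rot: [-1.61, -2.547, 0.275]
wrist_force: [-0.7, 0.2, 2.0]
gripper_width: 0.0242
```

```bash
cat > look.py <<'E'
from h import *
from bench import env
import sys
s=env.read_state();z=Rn.from_rotvec(s['eef_rot']).as_matrix()[:,2]
th=np.deg2rad(25.4);X=np.array([np.cos(th),np.sin(th),0]);Y=np.array([-np.sin(th),np.cos(th),0])
print('tilt x,y deg',np.rad2deg([-z@X,-z@Y]),'F x,y,z',s['wrist_force']@X,s['wrist_force']@Y,s['wrist_force'][2],s['t'])
d=s['tcp_pos']-[.448,.0065,.0897];print('tcp d',d@X*1000,d@Y*1000,d[2]*1000)
f=d*1000+76*z+[0,0,76];print('foot',f@X,f@Y,f[2])
a=env.grab_frame('scene')['frame'][...,::-1];b=env.grab_frame('wrist')['frame'][...,::-1]
cv2.imwrite(f'pics/{sys.argv[1]}.png',np.hstack([cv2.resize(a[150:240,160:260],(400,360),interpolation=2),cv2.resize(b[80:320,120:400],(400,360))]))
E
python3 look.py r1
```

```text
tilt x,y deg [12.25648868 -0.05869901] F x,y,z -0.5117310227650455 0.48455966062569755 1.9663591146209116 4.9167
tcp d 15.329411632389654 -0.014123640982300657 1.4768848635663274
foot -0.9282106133950766 0.0637376746950285 3.2361705854231815
```

View pics/r1.png

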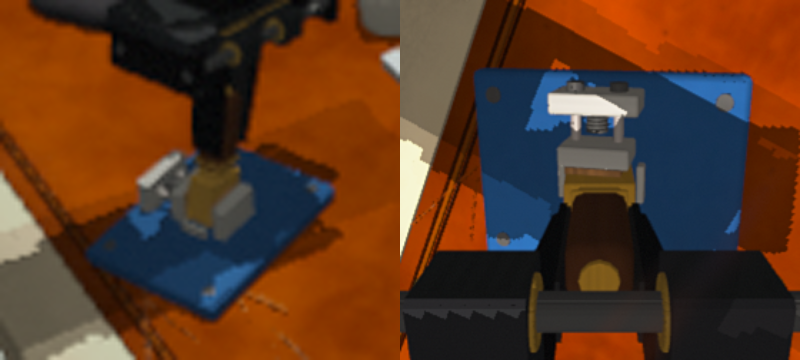

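```bash
python3 - <<'E'
from rows import *
s=lambda t:np.sin(np.deg2rad(t))
st=pos((5.3,.9,4),10.8,-1.6,8);print(st)
w=[(t,-6*s(t)*(t<6),3.5+1.2*(12-t)/24) for t in (9,6,3,0,-3,-6,-9,-12)]
rows(st,w)
E
```

```text
(np.float64(16.1853021007967), np.float64(1.7427325639791658), 12)
10 0 -4.4 -0.1 -3 0 0;10 0 -8.4 0.1 -6 0 0;10 0 -12.7 0.5 -9 0 0;10 0 -16.3 1.1 -12 0 0;10 0 -19.9 1.8 -15 0 0;10 0 -23.5 2.7 -18 0 0;10 0 -26.9 3.8 -21 0 0;10 0 -30.3 5.1 -24 0 0
```

drive_tool(series="10 0 -4.4 -0.1 -3 0 0;10 0 -8.4 0.1 -6 0 0;10 0 -12.7 0.5 -9 0 0;10 0 -16.3 1.1 -12 0 0;10 0 -19.9 1.8 -15 0 0;10 0 -23.5 2.7 -18 0 0;10 0 -26.9 3.8 -21 0 0;10 0 -30.3 5.1 -24 0 0;10 0 -30.3 5.1 -24 0 0")

```text
t: 5.77
tcp_pos: [0.4337, -0.0003, 0.0925]
eef_rot: [1.616, 2.545, 0.272]
wrist_force: [5.2, 2.8, -5.8]
gripper_width: 0.0241
```

```bash
python3 look.py r2;  python3 - <<'E'
from rows import *
s=lambda t:np.sin(np.deg2rad(t))
st=pos((16.185,1.743,12),-30.3,5.1,-24);print(st)
w=[(t,-6*s(t),4.7+1.6*(12+t)/24) for t in (-9,-6,-3,0,3,6,9,12)]
rows(st,w)
E
```

```text
tilt x,y deg [-12.1305488    0.05821829] F x,y,z 5.8587018818363354 0.27206094564971917 -5.760414588417968 5.7667
tcp d -15.81731399474948 0.01668276410060881 2.801525068985317
foot 0.273255264426132 -0.06054089554948227 4.52442484676294
(np.float64(-14.513221925404888), np.float64(3.0541714680356993), -12)
10 0 3.7 -0.1 3 0 0;10 0 7.4 -0.1 6 0 0;10 0 11.1 0.2 9 0 0;10 0 14.7 0.6 12 0 0;10 0 18.3 1.3 15 0 0;10 0 21.9 2.2 18 0 0;10 0 25.3 3.2 21 0 0;10 0 28.8 4.5 24 0 0
```

View pics/r2.png

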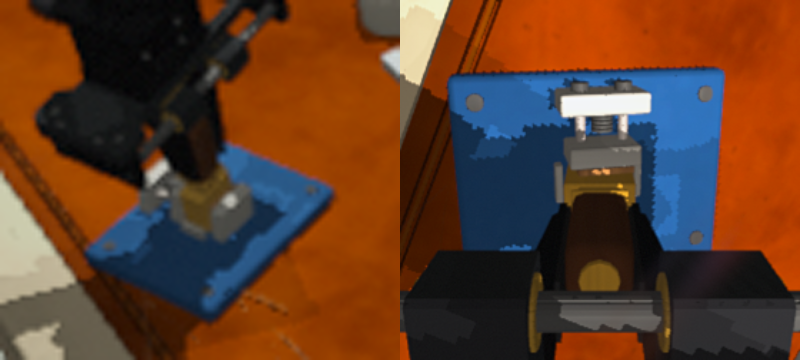

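drive_tool(series="10 0 3.7 -0.1 3 0 0;10 0 7.4 -0.1 6 0 0;10 0 11.1 0.2 9 0 0;10 0 14.7 0.6 12 0 0;10 0 18.3 1.3 15 0 0;10 0 21.9 2.2 18 0 0;10 0 25.3 3.2 21 0 0;10 0 28.8 4.5 24 0 0;10 0 28.8 4.5 24 0 0")

```text
t: 6.62
tcp_pos: [0.4598, 0.0121, 0.0933]
eef_rot: [-1.608, -2.545, 0.281]
wrist_force: [-3.8, -3.2, 1.5]
gripper_width: 0.0241
```

```bash
python3 look.py r3;  python3 - <<'E'
from rows import *
s=lambda t:np.sin(np.deg2rad(t))
st=pos((-14.51,3.054,-12),28.8,4.5,24);print(st)
w=[(t,-6*s(t),6.3+1.8*(12-t)/24) for t in (8,4,0,-4,-8,-12)]+[(t,-6*s(t),8.1+1.8*(12+t)/24) for t in (-8,-4,0,4,8,12)]
rows(st,w)
E
```

```text
tilt x,y deg [12.51155506 -0.04013334] F x,y,z -4.80378858955001 -1.215155975384059 1.454470515039165 6.6167
tcp d 13.013748682471853 -0.005789368051668103 3.6429142293772365
foot -3.5822064176801893 0.04744551301976463 5.477076808357239
(np.float64(14.596253509813522), np.float64(4.640192492249344), 12)
10 0 -5.0 -0.2 -4 0 0;10 0 -9.9 -0.0 -8 0 0;10 0 -14.8 0.5 -12 0 0;10 0 -19.6 1.4 -16 0 0;10 0 -24.3 2.7 -20 0 0;10 0 -28.9 4.3 -24 0 0;10 0 -24.4 2.1 -20 0 0;10 0 -19.9 0.3 -16 0 0;10 0 -15.2 -1.2 -12 0 0;10 0 -10.4 -2.4 -8 0 0;10 0 -5.6 -3.1 -4 0 0;10 0 -0.8 -3.5 0 0 0
```

View pics/r3.png

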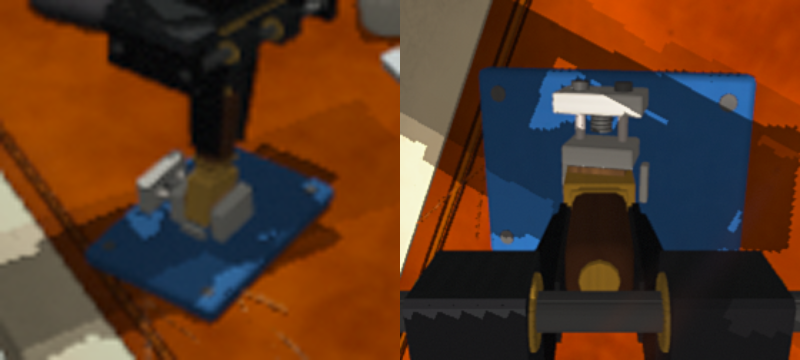

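drive_tool(series="10 0 -5.0 -0.2 -4 0 0;10 0 -9.9 0 -8 0 0;10 0 -14.8 0.5 -12 0 0;10 0 -19.6 1.4 -16 0 0;10 0 -24.3 2.7 -20 0 0;10 0 -28.9 4.3 -24 0 0;10 0 -24.4 2.1 -20 0 0;10 0 -19.9 0.3 -16 0 0;10 0 -15.2 -1.2 -12 0 0;10 0 -10.4 -2.4 -8 0 0;10 0 -5.6 -3.1 -4 0 0;10 0 -0.8 -3.5 0 0 0")

```text
t: 7.72
tcp_pos: [0.4587, 0.0123, 0.0963]
eef_rot: [-1.611, -2.545, 0.275]
wrist_force: [-3.8, -2.0, -6.9]
gripper_width: 0.0237
```

```bash
python3 look.py r4;  python3 - <<'E'
from rows import *
s=lambda t:np.sin(np.deg2rad(t))
st=pos((14.596,4.64,12),-.8,-3.5,0);print(st)
w=[(t,-5*s(t),9.9+2*(12-t)/24) for t in (8,4,0,-4,-8,-12)]+[(t,-5*s(t),11.9+2*(12+t)/24) for t in (-8,-4,0,4,8,12)]
rows(st,w)
E
```

```text
tilt x,y deg [12.28694996 -0.10845481] F x,y,z -4.261380943441305 -0.16225198026916532 -6.928625899546415 7.7167
tcp d 12.148764662920652 0.7071683792440955 6.573210098100149
foot -4.149262953231403 0.8510282834664403 8.34145408929281
(np.float64(14.541172837275113), np.float64(8.229845955222526), 12)
10 0 -4.8 -0.3 -4 0 0;10 0 -9.8 -0.1 -8 0 0;10 0 -14.8 0.4 -12 0 0;10 0 -19.7 1.3 -16 0 0;10 0 -24.4 2.5 -20 0 0;10 0 -29.1 4.1 -24 0 0;10 0 -24.6 1.9 -20 0 0;10 0 -19.9 -0.0 -16 0 0;10 0 -15.2 -1.5 -12 0 0;10 0 -10.4 -2.7 -8 0 0;10 0 -5.5 -3.5 -4 0 0;10 0 -0.6 -4.0 0 0 0
```

View pics/r4.png

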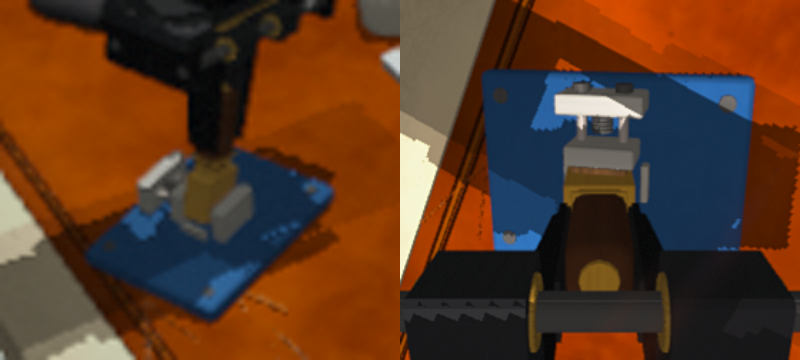

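```bash
 python3 - <<'E'
from rows import *
s=lambda t:np.sin(np.deg2rad(t))
st=(14.541,8.23,12)
w=[(t,-5*s(t),9.9+1.6*(12-t)/24) for t in (8,4,0,-4,-8,-12)]+[(t,-5*s(t),11.5+1.6*(12+t)/24) for t in (-8,-4,0,4,8,12)]
rows(st,w)
E
```

```text
10 0 -4.8 -0.2 -4 0 0;10 0 -9.8 0.0 -8 0 0;10 0 -14.7 0.6 -12 0 0;10 0 -19.6 1.6 -16 0 0;10 0 -24.4 2.9 -20 0 0;10 0 -29.0 4.5 -24 0 0;10 0 -24.5 2.3 -20 0 0;10 0 -19.8 0.5 -16 0 0;10 0 -15.1 -1.0 -12 0 0;10 0 -10.2 -2.1 -8 0 0;10 0 -5.4 -2.8 -4 0 0;10 0 -0.5 -3.2 0 0 0
```

drive_tool(series="10 0 -4.8 -0.2 -4 0 0;10 0 -9.8 0 -8 0 0;10 0 -14.7 0.6 -12 0 0;10 0 -19.6 1.6 -16 0 0;10 0 -24.4 2.9 -20 0 0;10 0 -29 4.5 -24 0 0;10 0 -24.5 2.3 -20 0 0;10 0 -19.8 0.5 -16 0 0;10 0 -15.1 -1.0 -12 0 0;10 0 -10.2 -2.1 -8 0 0;10 0 -5.4 -2.8 -4 0 0;10 0 -0.5 -3.2 0 0 0")

```text
t: 8.82
tcp_pos: [0.4593, 0.0124, 0.0999]
eef_rot: [-1.613, -2.547, 0.271]
wrist_force: [-3.3, -1.9, -7.4]
gripper_width: 0.0235
```

```bash
python3 look.py r5;  python3 - <<'E'
from rows import *
s=lambda t:np.sin(np.deg2rad(t))
st=pos((14.541,8.23,12),-.5,-3.2,0);print(st)
w=[(t,-4*s(t),13.1+1.6*(12-t)/24) for t in (8,4,0,-4,-8,-12)]+[(t,-4*s(t),14.7+1.6*(12+t)/24) for t in (-8,-4,0,4,8,12)]
rows(st,w)
E
```

```text
tilt x,y deg [12.09364838 -0.07922685] F x,y,z -3.7629724386209693 -0.27532248174834706 -7.382843789853242 8.8167
tcp d 12.687611724466061 0.47995872467741785 10.171183594888472
foot -3.354010962477572 0.5850491941031972 11.88353120525531
(np.float64(14.717243610249927), np.float64(11.464028167757059), 12)
10 0 -4.8 -0.2 -4 0 0;10 0 -9.9 0.1 -8 0 0;10 0 -14.9 0.7 -12 0 0;10 0 -19.8 1.6 -16 0 0;10 0 -24.7 3.0 -20 0 0;10 0 -29.4 4.6 -24 0 0;10 0 -24.8 2.4 -20 0 0;10 0 -20.1 0.6 -16 0 0;10 0 -15.2 -0.9 -12 0 0;10 0 -10.3 -2.0 -8 0 0;10 0 -5.4 -2.8 -4 0 0;10 0 -0.4 -3.2 0 0 0
```

View pics/r5.png

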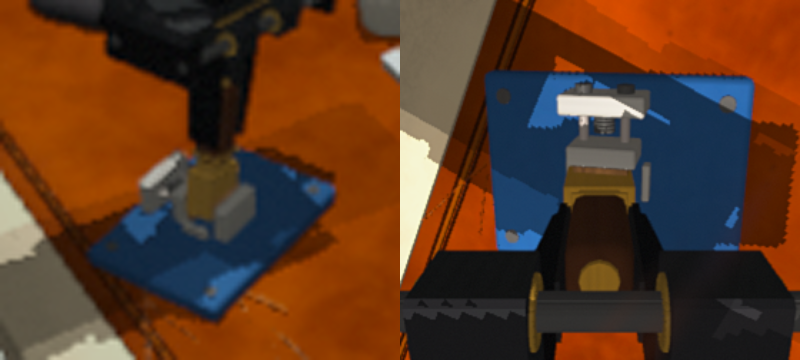

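drive_tool(series="10 0 -4.8 -0.2 -4 0 0;10 0 -9.9 0.1 -8 0 0;10 0 -14.9 0.7 -12 0 0;10 0 -19.8 1.6 -16 0 0;10 0 -24.7 3.0 -20 0 0;10 0 -29.4 4.6 -24 0 0;10 0 -24.8 2.4 -20 0 0;10 0 -20.1 0.6 -16 0 0;10 0 -15.2 -0.9 -12 0 0;10 0 -10.3 -2.0 -8 0 0;10 0 -5.4 -2.8 -4 0 0;10 0 -0.4 -3.2 0 0 0")

```text
t: 9.92
tcp_pos: [0.4598, 0.0125, 0.1039]
eef_rot: [-1.614, -2.548, 0.268]
wrist_force: [-3.9, -1.8, -5.2]
gripper_width: 0.0238
```

```bash
python3 look.py r6;  python3 - <<'E'
from rows import *
s=lambda t:np.sin(np.deg2rad(t))
st=pos((14.717,11.464,12),-.4,-3.2,0);print(st)
w=[(t,-3*s(t),16.3+1.6*(12-t)/24) for t in (8,4,0,-4,-8,-12)]+[(t,-3*s(t),17.9+1.6*(12+t)/24) for t in (-8,-4,0,4,8,12)]
rows(st,w)
E
```

```text
tilt x,y deg [11.96606139 -0.0702977 ] F x,y,z -4.291810652519205 0.005590813173984577 -5.1989741473881725 9.9167
tcp d 13.21097375588862 0.34892496975499376 14.216800453397626
foot -2.6614111440047683 0.4421713671429488 15.892788837372692
(np.float64(14.991058370323307), np.float64(14.677236998675284), 12)
10 0 -5.0 -0.1 -4 0 0;10 0 -10.1 0.1 -8 0 0;10 0 -15.2 0.7 -12 0 0;10 0 -20.2 1.7 -16 0 0;10 0 -25.1 3.1 -20 0 0;10 0 -29.8 4.7 -24 0 0;10 0 -25.2 2.5 -20 0 0;10 0 -20.4 0.7 -16 0 0;10 0 -15.5 -0.8 -12 0 0;10 0 -10.5 -2.0 -8 0 0;10 0 -5.5 -2.7 -4 0 0;10 0 -0.5 -3.1 0 0 0
```

View pics/r6.png

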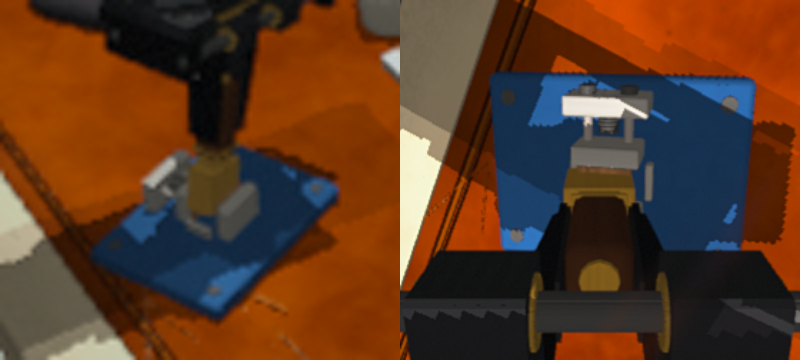

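Rising well (foot about 16 mm up, stand flat). Same again.

drive_tool(series="10 0 -5.0 -0.1 -4 0 0;10 0 -10.1 0.1 -8 0 0;10 0 -15.2 0.7 -12 0 0;10 0 -20.2 1.7 -16 0 0;10 0 -25.1 3.1 -20 0 0;10 0 -29.8 4.7 -24 0 0;10 0 -25.2 2.5 -20 0 0;10 0 -20.4 0.7 -16 0 0;10 0 -15.5 -0.8 -12 0 0;10 0 -10.5 -2.0 -8 0 0;10 0 -5.5 -2.7 -4 0 0;10 0 -0.5 -3.1 0 0 0")

```text
t: 11.02
tcp_pos: [0.4601, 0.0127, 0.1073]
eef_rot: [-1.615, -2.549, 0.266]
wrist_force: [-3.8, -1.3, -5.5]
gripper_width: 0.0238
```

```bash
python3 look.py r7;  python3 - <<'E'
from rows import *
s=lambda t:np.sin(np.deg2rad(t))
st=pos((14.991,14.677,12),-.5,-3.1,0);print(st)
w=[(t,-2*s(t),19.5+1.6*(12-t)/24) for t in (8,4,0,-4,-8,-12)]+[(t,-2*s(t),21.1+1.6*(12+t)/24) for t in (-8,-4,0,4,8,12)]
rows(st,w)
E
```

```text
tilt x,y deg [11.88224507 -0.08473225] F x,y,z -3.9565953327202186 0.41859974984337023 -5.531475580017873 11.0167
tcp d 13.564366287107077 0.41652221452782334 17.625293391312148
foot -2.1968404415142 0.5289153244536177 19.277652337634414
(np.float64(15.146452441168151), np.float64(17.813213407683676), 12)
10 0 -5.0 -0.2 -4 0 0;10 0 -10.2 0.1 -8 0 0;10 0 -15.3 0.7 -12 0 0;10 0 -20.4 1.7 -16 0 0;10 0 -25.4 3.1 -20 0 0;10 0 -30.2 4.8 -24 0 0;10 0 -25.5 2.5 -20 0 0;10 0 -20.6 0.7 -16 0 0;10 0 -15.7 -0.8 -12 0 0;10 0 -10.6 -2.0 -8 0 0;10 0 -5.5 -2.8 -4 0 0;10 0 -0.4 -3.2 0 0 0
```

View pics/r7.png

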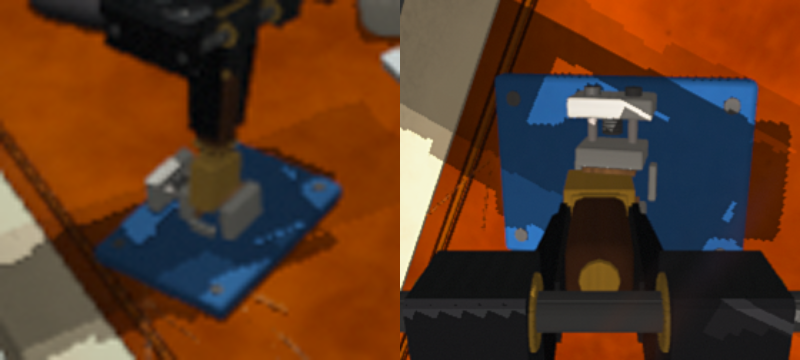

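drive_tool(series="10 0 -5.0 -0.2 -4 0 0;10 0 -10.2 0.1 -8 0 0;10 0 -15.3 0.7 -12 0 0;10 0 -20.4 1.7 -16 0 0;10 0 -25.4 3.1 -20 0 0;10 0 -30.2 4.8 -24 0 0;10 0 -25.5 2.5 -20 0 0;10 0 -20.6 0.7 -16 0 0;10 0 -15.7 -0.8 -12 0 0;10 0 -10.6 -2.0 -8 0 0;10 0 -5.5 -2.8 -4 0 0;10 0 -0.4 -3.2 0 0 0")

```text
t: 12.12
tcp_pos: [0.4604, 0.0128, 0.1107]
eef_rot: [-1.615, -2.549, 0.265]
wrist_force: [-4.3, 0.2, -3.6]
gripper_width: 0.0235
```

```bash
python3 look.py r8;  python3 - <<'E'
from rows import *
s=lambda t:np.sin(np.deg2rad(t))
st=pos((15.146,17.813,12),-.4,-3.2,0);print(st)
w=[(t,-1*s(t),22.7+1.8*(12-t)/24) for t in (8,4,0,-4,-8,-12)]+[(t,-1*s(t),24.5+1.8*(12+t)/24) for t in (-8,-4,0,4,8,12)]
rows(st,w)
E
```

```text
tilt x,y deg [11.83259641 -0.07706266] F x,y,z -3.8012339262751977 2.060435697258877 -3.6022426472347173 12.1167
tcp d 13.880846741309783 0.32864015115152084 21.038919117816203
foot -1.8145035027712557 0.4308599346004166 22.677332718442656
(np.float64(15.420058370323307), np.float64(21.02623699867528), 12)
10 0 -5.1 -0.2 -4 0 0;10 0 -10.4 0.1 -8 0 0;10 0 -15.6 0.7 -12 0 0;10 0 -20.8 1.7 -16 0 0;10 0 -25.8 3.0 -20 0 0;10 0 -30.7 4.7 -24 0 0;10 0 -25.9 2.4 -20 0 0;10 0 -21.0 0.5 -16 0 0;10 0 -16.0 -1.1 -12 0 0;10 0 -10.9 -2.3 -8 0 0;10 0 -5.8 -3.1 -4 0 0;10 0 -0.6 -3.6 0 0 0
```

View pics/r8.png

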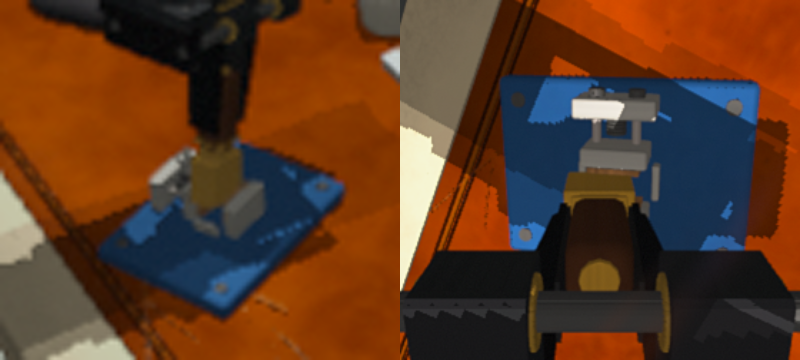

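drive_tool(series="10 0 -5.1 -0.2 -4 0 0;10 0 -10.4 0.1 -8 0 0;10 0 -15.6 0.7 -12 0 0;10 0 -20.8 1.7 -16 0 0;10 0 -25.8 3.0 -20 0 0;10 0 -30.7 4.7 -24 0 0;10 0 -25.9 2.4 -20 0 0;10 0 -21.0 0.5 -16 0 0;10 0 -16.0 -1.1 -12 0 0;10 0 -10.9 -2.3 -8 0 0;10 0 -5.8 -3.1 -4 0 0;10 0 -0.6 -3.6 0 0 0")

```text
t: 13.22
tcp_pos: [0.4607, 0.0127, 0.1143]
eef_rot: [-1.616, -2.55, 0.265]
wrist_force: [-3.8, -1.0, -2.6]
gripper_width: 0.0239
```

```bash
python3 look.py r9;  python3 - <<'E'
from rows import *
s=lambda t:np.sin(np.deg2rad(t))
st=pos((15.42,21.026,12),-.6,-3.6,0);print(st)
w=[(t,0,26.3+2.2*(12-t)/24) for t in (8,4,0,-4,-8,-12)]+[(t,0,28.5+1.8*(12+t)/12) for t in (-8,-4,0)]
rows(st,w)
E
```

```text
tilt x,y deg [11.78676577 -0.04559405] F x,y,z -3.8932104204284905 0.7714895436478273 -2.6121666686028644 13.2167
tcp d 14.098613100653465 0.16663772884222774 24.620412524215595
foot -1.5359450773601564 0.2271159647149814 26.245975161898073
(np.float64(15.581593526503651), np.float64(24.672078377132355), 12)
10 0 -5.2 -0.2 -4 0 0;10 0 -10.5 0.0 -8 0 0;10 0 -15.8 0.6 -12 0 0;10 0 -21.0 1.5 -16 0 0;10 0 -26.2 2.8 -20 0 0;10 0 -31.1 4.4 -24 0 0;10 0 -26.4 1.8 -20 0 0;10 0 -21.4 -0.4 -16 0 0;10 0 -16.4 -2.3 -12 0 0
```

View pics/r9.png

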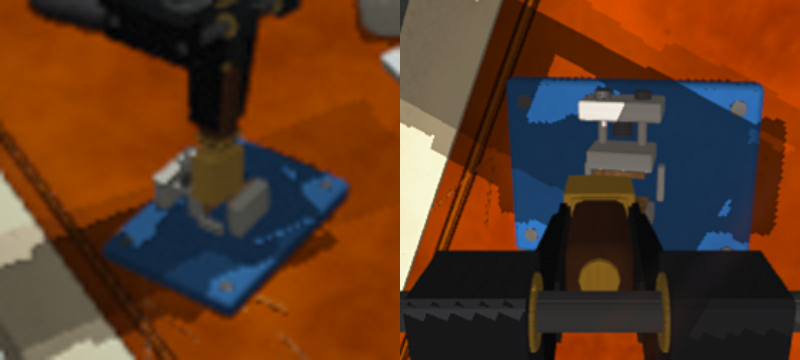

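drive_tool(series="10 0 -5.2 -0.2 -4 0 0;10 0 -10.5 0 -8 0 0;10 0 -15.8 0.6 -12 0 0;10 0 -21 1.5 -16 0 0;10 0 -26.2 2.8 -20 0 0;10 0 -31.1 4.4 -24 0 0;10 0 -26.4 1.8 -20 0 0;10 0 -21.4 -0.4 -16 0 0;10 0 -16.4 -2.3 -12 0 0;10 0 -16.4 -2.3 -12 0 0")

```text
t: 14.15
tcp_pos: [0.4506, 0.0063, 0.1226]
eef_rot: [1.676, 2.647, 0.011]
wrist_force: [-0.5, 0.2, -2.3]
gripper_width: 0.0239
```

```bash
python3 look.py r10
```

```text
tilt x,y deg [-0.59620739  0.21723853] F x,y,z -0.38614479768620213 0.40359741518225334 -2.30721591579753 14.15
tcp d 2.3084416325648225 -1.2730919278051558 32.852943696519446
foot 3.0992810672620923 -1.5612480224752736 32.857604766729594
```

View pics/r10.png

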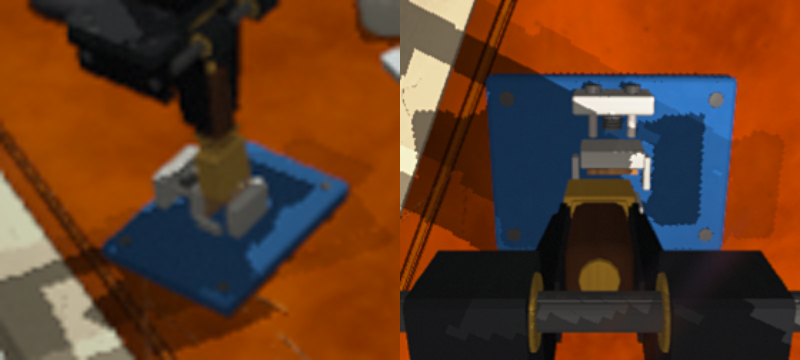

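drive_tool(series="10 0 0 -2 0 0 0;10 0 0 -4 0 0 0;10 0 0 -7 0 0 0;10 0 0 -10 0 0 0;10 0 0 -12 0 0 0;10 0 0 -12 0 0 0;10 0 0 -12 0 0 0;10 0 0 -12 0 0 0;10 0 0 -12 0 0 0;10 0 0 -12 0 0 0;10 0 0 -12 0 0 0;10 0 0 -12 0 0 0")

```text
t: 15.25
tcp_pos: [0.4475, 0.0063, 0.1318]
eef_rot: [-1.68, -2.654, -0.0]
wrist_force: [-0.1, -0.3, -2.4]
gripper_width: 0.0243
```

```bash
python3 look.py r11; python3 - <<'E'
import pickle,cv2,numpy as np
from h import *
from bench import env
print(env.read_state()['qvel'].round(4))
for n,(x0,x1,y0,y1) in {'scene':(160,260,160,240)}.items():
    f=env.grab_frame(n); a=f['frame'].astype(int)
    m=((a[...,2]>a[...,0]+30)&(a[...,2]>a[...,1]+20)).astype(np.uint8)
    m[:y0]=0;m[y1:]=0;m[:,:x0]=0;m[:,x1:]=0
    P=onz(f,max(cv2.findContours(m,0,1)[0],key=cv2.contourArea).reshape(-1,2),.012)
    print(cv2.minAreaRect((P[:,:2]*1000).astype(np.float32)))
f=env.grab_frame('top'); cv2.imwrite('pics/top9.png',f['frame'][100:300,40:400,::-1].repeat(2,0).repeat(2,1))
E
```

```text
tilt x,y deg [ 0.01977038 -0.04016064] F x,y,z -0.19455923467554953 -0.18873058664641112 -2.4098306047912916 15.25
tcp d -0.5179230823695463 0.002699084269000112 42.091459124797446
foot -0.5441475072165924 0.05597016944019692 42.09148231907056
[ 0.0013 -0.0019 -0.0005 -0.0014  0.0002 -0.0001]
((458.2156066894531, 1.283538818359375), (150.8291015625, 109.43086242675781), 23.766748428344727)
```

View pics/r11.png

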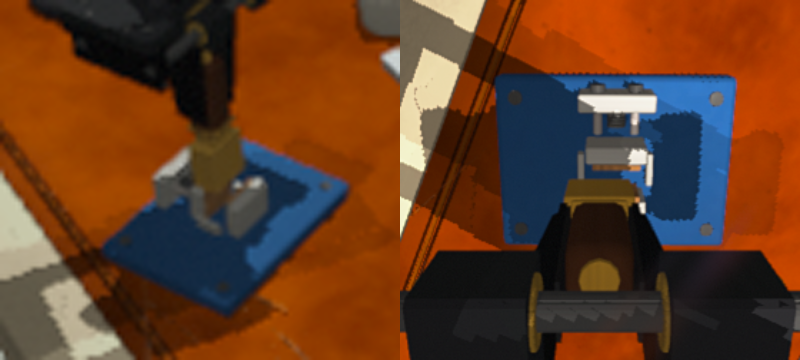

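View pics/top9.png

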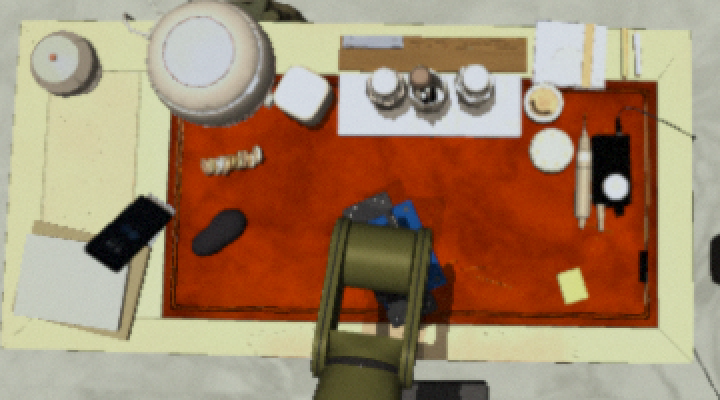

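```bash
python3 -c "
from bench import env
print(env.job_done()); s=env.read_state(); print(s['t'],s['tcp_pos'],s['wrist_force'],s['gripper_width'])"
```

```text
the job is handed in; nothing more can be done
None
the job is handed in; nothing more can be done
```

I gripped the stamp by its handle and rocked it about ±12° along the jaws, raising it about 1.6 mm per swing until it came free. It went over to the +x side eight times and the −x side seven times. I handed the job in at about 15.4 s with the stamp still in the gripper; no verdict was given.

**Stamp:** it was upright to within 0.1°, with joint speeds near zero. The foot was about 16 mm above the jaw tops by TCP height, and the gripper was closed on the handle at 24 mm. The wrist force was −2.4 N, close to the stamp's own 1.6 N weight plus sensor bias, so it is unlikely to be touching the stand.

**Stand:** it looked flat in every picture, but the rocking dragged it about 12 mm, which is inside the 40 mm limit. The stamp therefore hangs about 12 mm off the point between the jaws, also inside its 40 mm limit.

**Bystanders:** those visible in the last top view looked where they started. I judged this by eye and did not measure it.

**Disagreements:**
- During the rocking the measured TCP lagged its commanded pose by up to about 2.5 mm. The lag had mostly closed once the stamp was free.
- The last stand fit gave a yaw of about 24°, against 25° at the start.

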